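# Close a slide incubation chamber on its dowels and hold it pressed

### The arm

A 6-joint arm with a two-finger parallel gripper is mounted at the origin on a cart in front of the work surface, level with it; the furniture and walls round the work are solid. World frame = base frame: x ahead of the robot, y to its left, z up, the work surface at z = 0. Lengths are in m, angles in degrees, forces in N, time in s.
With the tool pointing down it reaches from about 0.4 to 0.825 m from the base axis. Payload 7 kg.
Tool frame: the origin (TCP) lies midway between the tips of the shut fingers; the grasp point (between the pads) lies 19 mm behind it (arm.grasp_offset is the distance from the TCP to the grasp point, in m); z points along the fingers, y is the line along which they close (so a half turn about z gives the same grasp; the last joint's range is limited). The gripper opens to 88 mm and grips with 3 to 60 N. Pads are 19 mm wide; open, the fingers measure 130 mm over their backs; the gripper's body (78 mm by 193 mm) begins 47 mm behind the grasp point.
Start: joints at [84.574, 20.546, 0.682, 0, -70.136, -16.507], TCP at [0.252, 0.626, 0.204] pointing down, gripper open.
Joint ranges: [-176.03, 176.03], [-82.01, 121.73], [-58.28, 71.71], [-173.87, 95.51], [-174.79, -0.11], [-173.66, 173.66]. Speed limits (degrees/s): [136.94, 136.94, 172.46, 180, 180, 180].

### API

Orientations are given as a 3x3 rotation matrix whose columns are the frame's x, y, z axes.
In Python, from plant import arm, imaging gives the robot as it stands.
- The arm moves only by the shell command python3 -m crank 'ROWS' [OPENING] [FORCE]. ROWS is JSON, a list of rows, each an object with "linear": the shift along the world's x, y, z in units of 25 mm (1.0 is 25 mm), a list of three; "rotation": the turn, a rotation vector about the world's x, y, z in units of 6 degrees (1.0 is 6 degrees), a list of three. In form: [{"linear": [tx, ty, tz], "rotation": [rx, ry, rz]}, ...]. A call has 1 to 12 rows; each row shifts and turns the commanded pose from where the row before left it; what a row does not reach is not made up. A row lasts 1/12 s, in which the tool goes at most 41.7 mm and 7.16 degrees, less where a joint would pass 70% of its speed; a pose out of reach is approached as far as the arm can. A call is refused whole if a number of a shift passes 1 or a number of a turn 1, either way. A call with a gripper value outside its range is refused whole. OPENING is the closure, from 0 (fully open) to 1 (shut), set as the call begins (- or left out, the last holds). The fingers move at their own pace and stop on an object; FORCE is the grip in N (left out, the last holds). Time passes only in rows, so rows that do not move let the fingers close. It gives the time, the measured TCP pose, the force, the opening and the grip force at its end, in the units of the state.
- arm.sense(): the state, without advancing time (a new reading comes with each control period).
- imaging.read_camera(name): name is "scene" or "top"; returns the picture (420x560x3 uint8, blue, green, red); there is no depth.
- imaging.camera_model(name): a dict with "fx", "fy", "cx", "cy" (pixels), "world_from_camera" (4x4, takes a point from camera to world coordinates). Camera axes: x right, y down, z forward; pixel columns grow to the right and rows downward; lengths in m; the calibration is good to about 2 mm. A picture is of the moment at which its call begins. camera_model takes no time and is no camera call.
- arm.finish_job(): hands the job in; it is judged then, once.
The state is a dict: "time": time; "q": joint angles; "joint_vel": joint speeds; "joint_efforts": joint torques, N m; "position": TCP position; "tool_rot": TCP orientation; "contact_force": force on the tool from outside, world axes, zero at the start; "torque": the same for the moment, N m; "opening": opening from 0.0 (shut) to 1.0 (fully open); "finger_force": force on a finger pad.
Only numpy, scipy, OpenCV 4.12 (cv2) and the standard library are available. Lean on these libraries where they do the work, as an engineer would, in place of code of your own. Each camera call takes 0.05 s, during which the arm holds its last target. There are 200 camera calls.

### The job

Fold the black lid of the grey incubation box all the way back by its pull tab until it leans on its stop, just past upright. Then lift the white chamber top out of the steel tray by its blue grip and lower it onto the two dowels of the metal chamber base inside the box, red dot over red dot, and press it down against the sprung slide carrier until the two halves meet face to face all round, without forcing it. Finish while still holding the top pressed fully home, and leave the things round about where they stand.

Things in the scene. Friction and masses are not known exactly. Their poses are not given: they have to be found in the camera images.
- incubation_box: grey open-topped box, 96 (x) x 170 (y) x 74 mm high, walls and floor 4 mm, fixed to the bench; origin: centre of its underside; +x points to the hinge side (away from the robot), the lid's pull tab is on the -x side. Its place and yaw (within 0.2 rad) vary
- box_lid (a joint): angle of the black lid (110 x 178 mm) in rad: 0 closed, lying flat on the box; grows as the front edge swings up and back about the box's y axis; 1.57 upright; stop at 1.76, where it leans back. A stiff friction hinge (about 0.28 N m) holds it at any angle. At the start it is closed or ajar by up to 0.4
- lid_hinge (a point): a point on the lid's hinge line (parallel to the box's y axis), midway along it, 56.5 mm behind the box's centre and 75 mm above the bench
- lid_tab (a point): grip point of the lid's black pull tab: centre of the tab, 135 mm from the hinge line. The tab is 16 mm wide (along the box's y), 10 mm thick, and stands out 40 mm in the lid's plane beyond the lid's front edge; the grip point is 25 mm beyond that edge. Fingers pinch it across its 16 mm width and it can turn between them as the lid folds
- chamber_base: aluminium lower half, 60 (x) x 116 (y) x 22 mm, fixed on the box's floor 10 mm forward of its middle, axes parallel to the box's; origin: centre of its underside, so its upper face is at z = 22 mm in its frame. Two steel dowels stand 14 mm above that face, tapered over the top 4.5 mm: 8 mm thick at y = +49 mm, 6 mm thick at y = -49 mm (x = 0)
- slide_carrier (a joint): how far the sprung black slide carrier (32 x 78 mm, in the middle of the base, with a glass slide on it) is pressed down, in m: 0 free, its top standing 4 mm above the base's face; 0.004 pressed level with that face. It starts to move at about 6 N and is level at about 14 N; let go, it springs back and lifts the top off the face
- chamber_top: loose upper half, 0.13 to 0.2 kg: white plate 60 (x) x 116 (y) x 12 mm with a blue grip block on it; origin: centre of its underside. Through bores at x = 0: 9.8 mm at y = +49 mm, 7.8 mm at y = -49 mm. It lies upright in the steel tray, turned up to 0.75 rad from the box. Fully home, its origin is 22 mm above the base's origin, axes agreeing with the base's
- top_grip (a point): centre of the blue grip block on the chamber top, 25 mm above its underside; the block is 26 (x) x 40 (y) mm, from 12 to 38 mm above the underside, with two 4 mm ports on its top; fingertips must stay above the plate, 13 mm below this point
- base_dot (a point): red dot on the base's upper face, in the corner beside the thick dowel (x = -24.5, y = +51.5 mm in the base's frame)
- top_dot (a point): point on the underside of the chamber top straight below the red dot on its upper face (x = -24.5, y = +51.5 mm in its frame); it meets base_dot when the halves are closed
- steel_tray: shallow steel tray, 130 (x) x 180 (y) x 12 mm high, walls and floor 3 mm, fixed; origin: centre of its underside. It stands left or right of the box
- lab_timer: bystander: white timer, 70 x 62 x 18 mm, loose; origin: centre of its underside
- petri_0: bystander: closed dish, 60 mm across, 15 mm high, loose; origin: centre of its underside
- vial_dark: bystander: dark vial, 29 mm across, 53 mm high, loose; origin: centre of its underside
- bottle_dil: bystander: reagent bottle, 54 mm across, 114 mm high, loose, behind the box; origin: centre of its underside

How it is judged (in metres and radians):
On the way, in this order (a step that is already met when the one before it is completed fails the run):
1. the lid is folded back to its stop while the chamber top still lies in its tray (value of joint box_lid above 1.66 rad and horizontal distance between chamber_top and steel_tray below 0.04 m), for 0.2 s.
2. the chamber top is on both dowels, the right way round (horizontal distance between chamber_top and chamber_base below 0.003 m and z of chamber_top in the frame of chamber_base below 0.0285 m and horizontal distance between top_dot and base_dot below 0.005 m), for 0.1 s.
At the end, for the whole second after the job is handed in: The lid is still folded back (over 1.6 rad). The fingers hold the chamber top pressed home on the base: centred within 3 mm, red dots within 5 mm, level within 0.03 rad, faces closed within 1.2 mm, the carrier pressed in by over 3 mm, and more than 9 N between top and base (value of joint box_lid above 1.6 rad and horizontal distance between chamber_top and chamber_base below 0.003 m and horizontal distance between top_dot and base_dot below 0.005 m and angle between the z axis of chamber_top and the z axis of chamber_base, either way round below 0.03 rad and z of chamber_top in the frame of chamber_base below 0.0232 m and value of joint slide_carrier above 0.003 m and contact force between chamber_top and chamber_base above 9 N and contact force between the fingers and chamber_top above 2 N); the arm keeps its last pose, push and grip.
It fails at once if the halves are forced together with more than 90 N (contact force between chamber_top and chamber_base above 90 N).
It fails at once if a bystander is knocked away (distance of any of lab_timer, petri_0, vial_dark, bottle_dil from where it was at the start of the episode above 0.03 m).
It also fails if it takes over 59 s, if anything falls off the work surface, if the arm or the gripper's body presses on something with over 40 N, if the wrist force passes 120 N, or if a joint passes its speed limit or range.

## Working session

There is one attempt and no reset: what is moved stays moved. The work goes in short steps, Python scripts to look and compute and a shell command to move; the robot and the scene stay as the last step left them, time stands still between calls to the robot, and variables do not carry over. Pictures are saved under pics/ and viewed, at most 10 in all, crops included, and the job is handed in when it is done.

```bash
mkdir -p pics; ls; python3 - <<'E'
from plant import arm, imaging
import cv2, numpy as np
for n in ("scene","top"):
    im=imaging.read_camera(n); cv2.imwrite(f"pics/{n}0.png",im)
    m=imaging.camera_model(n); print(n,m["fx"],m["fy"],m["cx"],m["cy"]); print(np.round(m["world_from_camera"],4))
s=arm.sense(); print(s["time"],s["position"],np.round(s["tool_rot"],3),s["opening"])
E
```

```text
pics
scene 539.5637853994214 539.5637853994214 280.66835233996517 214.49138131400818
[[-0.5487 -0.3653  0.752  -0.5241]
 [-0.8359  0.2523 -0.4874  0.8276]
 [-0.0117 -0.896  -0.4439  0.7019]
 [ 0.      0.      0.      1.    ]]
top 401.5594169207596 401.5594169207596 278.0594358937446 210.1438148110918
[[-0.0077 -0.9913  0.1312  0.4022]
 [-1.      0.0071 -0.0052  0.1371]
 [ 0.0043 -0.1312 -0.9913  1.3329]
 [ 0.      0.      0.      1.    ]]
0.1 [0.25197467 0.62570576 0.20351486] [[ 0.928 -0.374 -0.   ]
 [-0.374 -0.928 -0.001]
 [ 0.     0.002 -1.   ]] 0.9952340831117672
```

View pics/scene0.png

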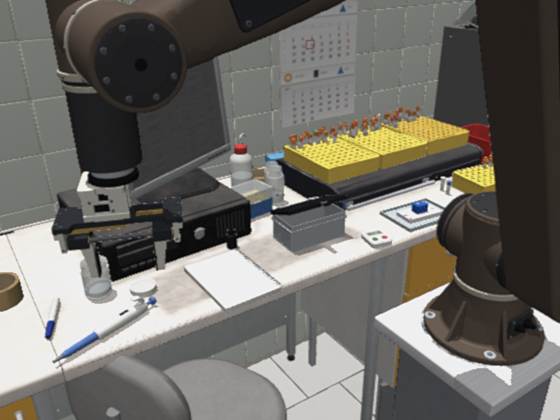

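View pics/top0.png

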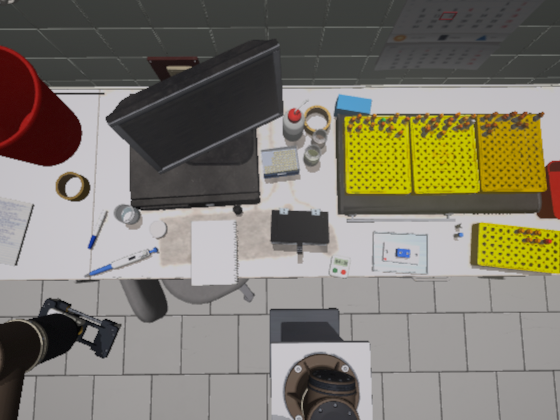

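The scene view shows the box at about (308,228), with the black lid slightly ajar, and the tray at (418,212). In the top view the lid is at (300,227), its tab at (300,250), and the tray with the blue grip at (402,253). I'll enlarge both.

```bash
cat > h.py <<'E'
from plant import arm, imaging
import cv2, numpy as np
def cam(n):
    m=imaging.camera_model(n); T=np.array(m["world_from_camera"]); return m,T
def ray(n,u,v):
    m,T=cam(n); d=T[:3,:3]@np.array([(u-m["cx"])/m["fx"],(v-m["cy"])/m["fy"],1.]); return T[:3,3],d/np.linalg.norm(d)
def onz(n,u,v,z):
    o,d=ray(n,u,v); return o+d*(z-o[2])/d[2]
def tri(a,b):
    o1,d1=ray("scene",*a); o2,d2=ray("top",*b)
    A=np.stack([d1,-d2],1); t=np.linalg.lstsq(A,o2-o1,rcond=None)[0]
    p,q=o1+d1*t[0],o2+d2*t[1]; return (p+q)/2,np.linalg.norm(p-q)
def proj(n,p):
    m,T=cam(n); c=T[:3,:3].T@(np.asarray(p)-T[:3,3]); return m["cx"]+m["fx"]*c[0]/c[2],m["cy"]+m["fy"]*c[1]/c[2]
def blobs(mask,amin=8):
    n,l,st,c=cv2.connectedComponentsWithStats(mask.astype(np.uint8)); return [(st[i],c[i],np.argwhere(l==i)[:,::-1]) for i in range(1,n) if st[i][4]>=amin]
def crop(im,u0,v0,w,h,k): return cv2.resize(im[v0:v0+h,u0:u0+w],None,fx=k,fy=k,interpolation=cv2.INTER_CUBIC)
E
python3 - <<'E'
from h import *
t=cv2.imread("pics/top0.png"); s=cv2.imread("pics/scene0.png")
a=crop(t,260,200,180,80,4.4); b=crop(s,260,180,200,75,3.96)
b=cv2.resize(b,(a.shape[1],297)); cv2.imwrite("pics/c0.png",np.vstack([a[:300],b])[:600])
T=t.astype(int)
blue=(T[:,:,0]>110)&(T[:,:,2]<70); blue[:235]=0; blue[275:]=0; blue[:,:375]=0; blue[:,425:]=0
for st,c,p in blobs(blue): print("blue",st,c,cv2.minAreaRect(p.astype(np.float32)),onz("top",*c,.04))
red=(T[:,:,2]>120)&(T[:,:,1]<90)&(T[:,:,0]<90); red[:235]=0;red[275:]=0;red[:,:375]=0;red[:,425:]=0
for st,c,p in blobs(red,1): print("red",st,c,onz("top",*c,.016))
dark=(T.max(2)<45); dark[:,:262]=0;dark[:,335:]=0;dark[:203]=0;dark[262:]=0
for st,c,p in blobs(dark,40):
    print("dark",st,c,cv2.minAreaRect(p.astype(np.float32)))
white=(T.min(2)>200);white[:235]=0;white[275:]=0;white[:,:380]=0;white[:,422:]=0
for st,c,p in blobs(white,30): print("white",st,c,cv2.minAreaRect(p.astype(np.float32)))
E
```

```text
blue [397 249  12   8  53] [402.05660377 252.71698113] ((402.5, 252.5), (7.0, 11.0), 90.0) [ 0.4327122  -0.26636177  0.04      ]
```

View pics/c0.png

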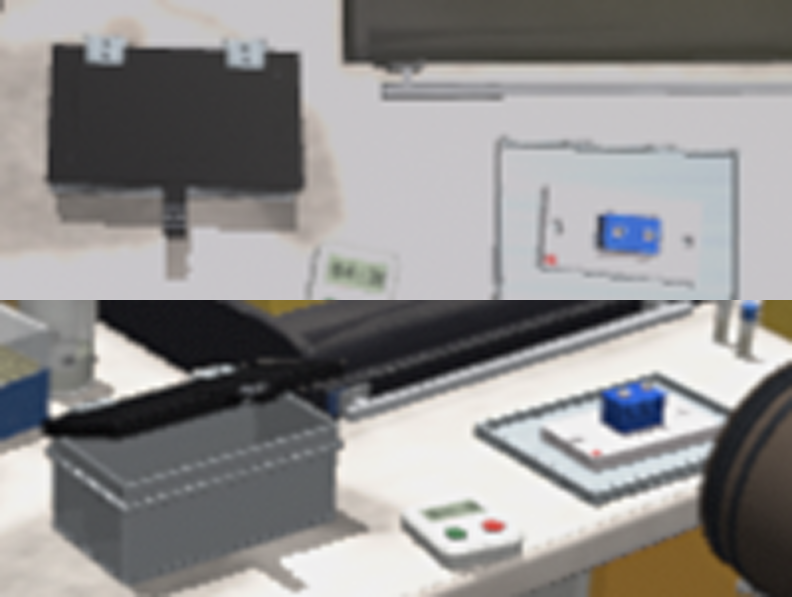

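The top crop shows the lid's front edge at v≈242, from u≈271 to 329, and the tab near (300,248). The red dot at (385,258.6) puts the plate yaw at about -0.1 rad. In the scene crop the lid is ajar and seen nearly edge-on. I'll measure it with more contrast.

```bash
python3 - <<'E'
from h import *
t=cv2.imread("pics/top0.png"); s=cv2.imread("pics/scene0.png")
g=lambda im:(255*(im/255.)**0.45).astype(np.uint8)
a=crop(g(t),264,204,70,56,7); b=crop(g(s),264,186,90,62,7)
H=max(a.shape[0],b.shape[0]); P=lambda x:np.vstack([x,np.zeros((H-x.shape[0],x.shape[1],3),np.uint8)])
o=np.hstack([P(a),P(b)]); o=cv2.resize(o,(800,int(H*800/o.shape[1]))); print(o.shape,800/(160*7)*7)
cv2.imwrite("pics/c1.png",o)
print("tri FL",tri((291.6,212.6),(270.9,241.6)),"FR",tri((347.1,196.2),(328.9,242.5)))
c=lambda x,y:(260+x/4.4,200+y/4.4)
for n,x in dict(boreL=(558,228),boreR=(688,241)).items(): print(n,onz("top",*c(*x),.015))
for n,x in dict(t1=(500,142),t2=(738,153)).items(): print(n,onz("top",*c(*x),.012))
for n,x in dict(lidBL=(53,45),lidBR=(300,50)).items(): print(n,onz("top",*c(*x),.078))
E
```

```text
(310, 800, 3) 5.0
tri FL (array([0.46743183, 0.1528993 , 0.11278521]), np.float64(0.0004383329130622211)) FR (array([ 0.46387382, -0.0223144 ,  0.11334629]), np.float64(0.0012456419962358503))
boreL [ 0.43660379 -0.22441741  0.015     ]
boreR [ 0.42626634 -0.32064665  0.015     ]
t1 [ 0.50112502 -0.18450124  0.012     ]
t2 [ 0.4915542  -0.36267661  0.012     ]
lidBL [0.56812126 0.14939309 0.078     ]
lidBR [ 0.56324092 -0.02755666  0.078     ]
```

View pics/c1.png

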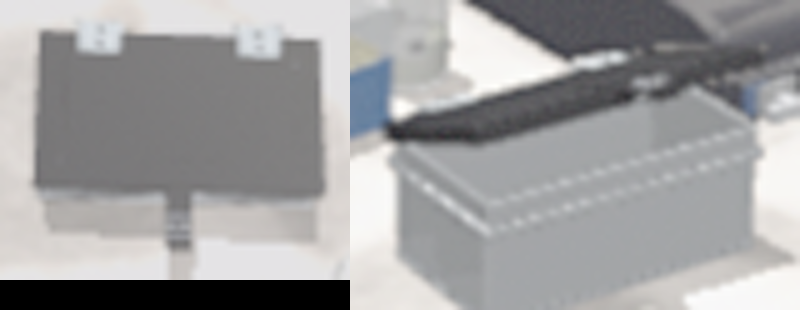

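The lid is ajar by about 0.35 rad, and the box yaw is about -0.024. That puts the tab grip near (0.439, 0.066, 0.121). The lid corners triangulate to 175 mm against the known 178 mm. I'll move above the tab.

```bash
python3 -m crank '[{"linear":[0.3,-0.93,0],"rotation":[0,0,0.28]},{"linear":[0.3,-0.93,0],"rotation":[0,0,0.28]},{"linear":[0.3,-0.93,0],"rotation":[0,0,0.28]},{"linear":[0.3,-0.93,0],"rotation":[0,0,0.28]},{"linear":[0.3,-0.93,0],"rotation":[0,0,0.28]},{"linear":[0.3,-0.93,0],"rotation":[0,0,0.28]},{"linear":[0.3,-0.93,0],"rotation":[0,0,0.28]},{"linear":[0.3,-0.93,0],"rotation":[0,0,0.28]},{"linear":[0.3,-0.93,0],"rotation":[0,0,0.3]},{"linear":[0.3,-0.93,0],"rotation":[0,0,0.3]},{"linear":[0.3,-0.93,0],"rotation":[0,0,0.3]},{"linear":[0.3,-0.93,0],"rotation":[0,0,0.3]}]' 0.3 20
python3 - <<'E'
from h import *
print(proj("top",(.439,.0655,.121)),proj("scene",(.439,.0655,.121)))
print(onz("top",264+178/5,204+222/5,.118), onz("top",264+180/5,204+247/5,.126))
E
```

```text
time: 1.1
position: [0.3422, 0.3457, 0.2041]
tool_rot: [[1.0, -0.021, -0.0], [-0.021, -1.0, -0.0], [-0.0, 0.0, -1.0]]
contact_force: [2.3, 0.2, 0.7]
opening: 0.697
finger_force: 0.0
(np.float64(300.0619003451884), np.float64(250.75464442830787)) (np.float64(326.676668380078), np.float64(205.03613216783566))
[0.44616655 0.06661022 0.118     ] [0.4309775  0.06609774 0.126     ]
```

```bash
python3 -m crank '[{"linear":[0.327,-0.931,0],"rotation":[0,0,0]},{"linear":[0.327,-0.931,0],"rotation":[0,0,0]},{"linear":[0.327,-0.931,-0.2],"rotation":[0,0,0]},{"linear":[0.327,-0.931,-0.2],"rotation":[0,0,0]},{"linear":[0.327,-0.931,-0.2],"rotation":[0,0,0]},{"linear":[0.327,-0.931,-0.2],"rotation":[0,0,0]},{"linear":[0.327,-0.931,-0.2],"rotation":[0,0,0]},{"linear":[0.327,-0.931,-0.2],"rotation":[0,0,0]},{"linear":[0.327,-0.931,-0.2],"rotation":[0,0,0]},{"linear":[0.327,-0.931,-0.2],"rotation":[0,0,0]},{"linear":[0.327,-0.931,-0.2],"rotation":[0,0,0]},{"linear":[0.327,-0.931,-0.2],"rotation":[0,0,0]}]'
python3 - <<'E'
from h import *
t=imaging.read_camera("top"); s=imaging.read_camera("scene")
a=crop(t,264,204,70,60,5.7); b=crop(s,280,140,90,77,5.7)[:,:]
h=min(a.shape[0],b.shape[0]); o=np.hstack([a[:h],b[:h]]); o=o[:,:800]; cv2.imwrite("pics/d.png",o); print(o.shape,arm.sense()["position"])
E
```

```text
time: 2.1
position: [0.4402, 0.0666, 0.1541]
tool_rot: [[1.0, -0.022, -0.0], [-0.022, -1.0, 0.0], [-0.0, -0.0, -1.0]]
contact_force: [0.1, -0.3, 1.0]
opening: 0.696
finger_force: 0.0
(342, 800, 3) [0.43981353 0.06516254 0.15324079]
```

View pics/d.png

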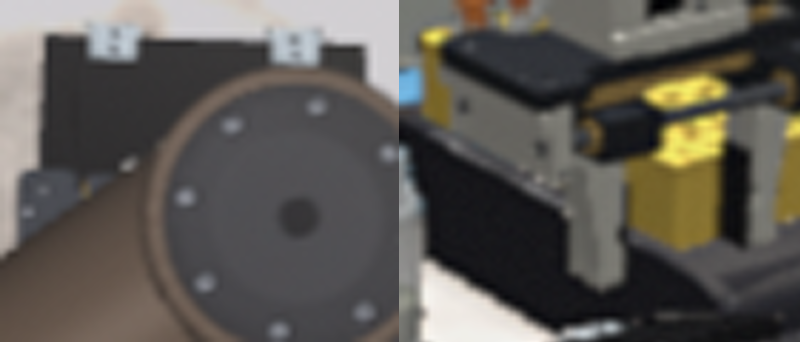

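The wrist hides the tab in the top view. The scene view shows the fingers just above the lid front, straddling the tab line. I'll descend and pinch.

```bash
python3 -m crank '[{"linear":[0,0,-0.7],"rotation":[0,0,0]},{"linear":[0,0,-0.7],"rotation":[0,0,0]},{"linear":[0,0,-0.65],"rotation":[0,0,0]},{"linear":[0,0,0],"rotation":[0,0,0]}]'; python3 -m crank '[{"linear":[0,0,0],"rotation":[0,0,0]},{"linear":[0,0,0],"rotation":[0,0,0]},{"linear":[0,0,0],"rotation":[0,0,0]},{"linear":[0,0,0],"rotation":[0,0,0]},{"linear":[0,0,0],"rotation":[0,0,0]},{"linear":[0,0,0],"rotation":[0,0,0]}]' 1 20
```

```text
time: 2.53
position: [0.4382, 0.0671, 0.1005]
tool_rot: [[1.0, -0.023, -0.004], [-0.023, -1.0, -0.002], [-0.004, 0.002, -1.0]]
contact_force: [-0.8, 0.8, -0.0]
opening: 0.704
finger_force: 0.0
time: 3.03
position: [0.4405, 0.068, 0.1036]
tool_rot: [[1.0, -0.023, 0.001], [-0.023, -1.0, 0.001], [0.001, -0.001, -1.0]]
contact_force: [0.3, -0.3, 0.1]
opening: 0.308
finger_force: 0.0
```

```bash
python3 -m crank '[{"linear":[0,0,0],"rotation":[0,0,0]},{"linear":[0,0,0],"rotation":[0,0,0]},{"linear":[0,0,0],"rotation":[0,0,0]},{"linear":[0,0,0],"rotation":[0,0,0]}]'
python3 - <<'E'
import numpy as np
h=np.array([.566,.075]);r=.135;a0=np.arctan2(.1225-.075,.566-.4405)
print(a0)
A=np.linspace(.36,1.82,19);p=np.stack([h[0]-r*np.cos(A),h[1]+r*np.sin(A)],1)
print(np.round(np.diff(p,axis=0)/.025,2).tolist())
E
```

```text
time: 3.37
position: [0.4405, 0.0693, 0.1033]
tool_rot: [[1.0, -0.023, 0.001], [-0.023, -1.0, 0.003], [0.001, -0.003, -1.0]]
contact_force: [-3.5, 8.1, 1.7]
opening: 0.182
finger_force: 20.0
0.361823430085162
[[0.17, 0.4], [0.2, 0.39], [0.23, 0.37], [0.26, 0.35], [0.29, 0.33], [0.32, 0.3], [0.34, 0.28], [0.36, 0.25], [0.38, 0.22], [0.4, 0.19], [0.41, 0.15], [0.42, 0.12], [0.43, 0.09], [0.43, 0.05], [0.44, 0.02], [0.44, -0.02], [0.43, -0.06], [0.43, -0.09]]
```

Pinched: the opening is 16.0 mm, which matches the tab. Now I'll fold along the arc.

```bash
python3 -m crank '[{"linear":[0.17,0,0.40],"rotation":[0,0,0]},{"linear":[0.2,0,0.39],"rotation":[0,0,0]},{"linear":[0.23,0,0.37],"rotation":[0,0,0]},{"linear":[0.26,0,0.35],"rotation":[0,0,0]},{"linear":[0.29,0,0.33],"rotation":[0,0,0]},{"linear":[0.32,0,0.30],"rotation":[0,0,0]},{"linear":[0.34,0,0.28],"rotation":[0,0,0]},{"linear":[0.36,0,0.25],"rotation":[0,0,0]},{"linear":[0.38,0,0.22],"rotation":[0,0,0]}]'; python3 -m crank '[{"linear":[0.40,0,0.19],"rotation":[0,0,0]},{"linear":[0.41,0,0.15],"rotation":[0,0,0]},{"linear":[0.42,0,0.12],"rotation":[0,0,0]},{"linear":[0.43,0,0.09],"rotation":[0,0,0]},{"linear":[0.43,0,0.05],"rotation":[0,0,0]},{"linear":[0.44,0,0.02],"rotation":[0,0,0]},{"linear":[0.44,0,-0.02],"rotation":[0,0,0]},{"linear":[0.43,0,-0.06],"rotation":[0,0,0]},{"linear":[0.3,0,-0.06],"rotation":[0,0,0]},{"linear":[0,0,0],"rotation":[0,0,0]},{"linear":[0,0,0],"rotation":[0,0,0]}]'
```

```text
time: 4.12
position: [0.503, 0.067, 0.1754]
tool_rot: [[1.0, -0.023, -0.003], [-0.023, -1.0, -0.001], [-0.003, 0.001, -1.0]]
contact_force: [-2.3, -0.1, -0.9]
opening: 0.177
finger_force: 20.0
time: 5.03
position: [0.5988, 0.0635, 0.1905]
tool_rot: [[1.0, -0.023, 0.003], [-0.023, -1.0, -0.006], [0.003, 0.006, -1.0]]
contact_force: [2.9, -14.2, 10.8]
opening: 0.174
finger_force: 20.0
```

```bash
python3 -m crank '[{"linear":[0.15,-0.1,0],"rotation":[0,0,0]},{"linear":[0.15,-0.1,0],"rotation":[0,0,0]},{"linear":[0,0,0],"rotation":[0,0,0]},{"linear":[0,0,0],"rotation":[0,0,0]}]'
python3 - <<'E'
from h import *
s=imaging.read_camera("scene"); cv2.imwrite("pics/e.png",crop(s,200,90,200,150,4))
print(arm.sense()["contact_force"])
E
```

```text
time: 5.37
position: [0.6041, 0.063, 0.1894]
tool_rot: [[1.0, -0.022, 0.001], [-0.022, -1.0, 0.001], [0.001, -0.001, -1.0]]
contact_force: [-6.9, 4.8, 11.4]
opening: 0.174
finger_force: 19.9
[-5.23116191  4.10479404 11.13580907]
```

View pics/e.png

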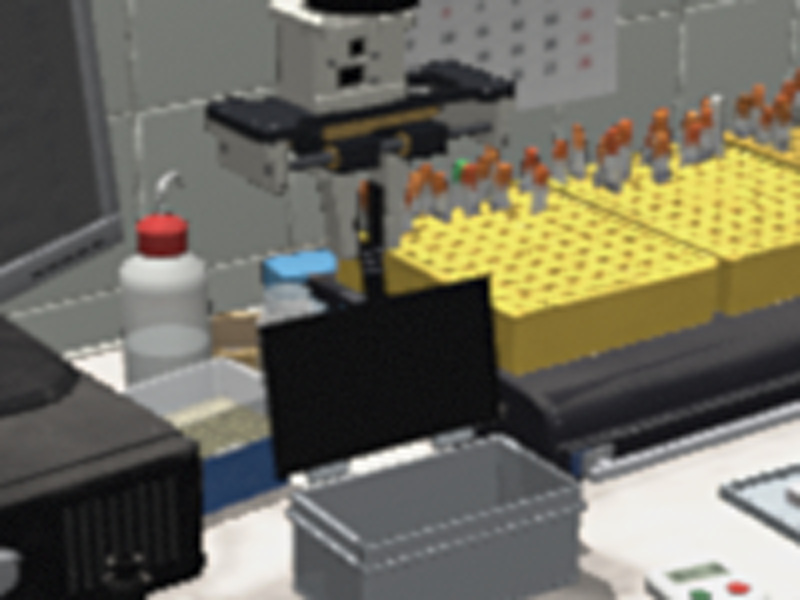

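The lid stands just past upright, and the tool feels the stop (Fx≈-7 N). I'll release, rise, and go toward the tray.

```bash
python3 -m crank '[{"linear":[0,0,0],"rotation":[0,0,0]},{"linear":[0,0,0],"rotation":[0,0,0]},{"linear":[0,0,0],"rotation":[0,0,0]},{"linear":[0,0,0],"rotation":[0,0,0]},{"linear":[0,0,0.5],"rotation":[0,0,0]},{"linear":[0,0,0.8],"rotation":[0,0,0]},{"linear":[0,0,0.8],"rotation":[0,0,0]},{"linear":[0,0,0.5],"rotation":[0,0,0]}]' 0.3 20
python3 -m crank '[{"linear":[-0.45,-0.9,0],"rotation":[0,0,-0.07]},{"linear":[-0.45,-0.9,0],"rotation":[0,0,-0.07]},{"linear":[-0.45,-0.9,0],"rotation":[0,0,-0.07]},{"linear":[-0.45,-0.9,0],"rotation":[0,0,-0.07]},{"linear":[-0.45,-0.9,0],"rotation":[0,0,-0.07]},{"linear":[-0.45,-0.9,0],"rotation":[0,0,-0.07]},{"linear":[-0.45,-0.9,0],"rotation":[0,0,-0.07]},{"linear":[-0.45,-0.9,0],"rotation":[0,0,-0.07]},{"linear":[-0.45,-0.9,0],"rotation":[0,0,-0.07]},{"linear":[-0.45,-0.9,0],"rotation":[0,0,-0.07]},{"linear":[-0.45,-0.9,0],"rotation":[0,0,-0.07]},{"linear":[-0.45,-0.9,0],"rotation":[0,0,-0.07]}]'
python3 - <<'E'
from h import *
t=imaging.read_camera("top"); cv2.imwrite("pics/top1.png",t); cv2.imwrite("pics/f.png",crop(t,262,190,75,75,8))
print(proj("top",(.61,.062,.205)))
E
```

```text
time: 6.08
position: [0.6045, 0.0625, 0.2541]
tool_rot: [[1.0, -0.023, 0.001], [-0.023, -1.0, -0.0], [0.001, 0.0, -1.0]]
contact_force: [-0.9, -0.1, 0.8]
opening: 0.68
finger_force: 0.0
time: 7.08
position: [0.468, -0.2083, 0.2523]
tool_rot: [[0.994, -0.111, -0.001], [-0.111, -0.994, -0.0], [-0.001, 0.0, -1.0]]
contact_force: [0.5, 0.5, 0.5]
opening: 0.699
finger_force: 0.0
(np.float64(302.1192651339133), np.float64(189.62917095662993))
```

View pics/f.png

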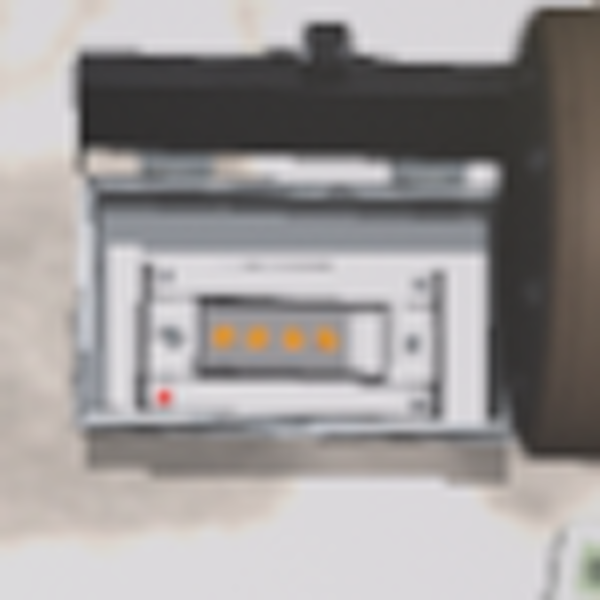

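The box interior is clear in this view: red dot at px (282.1,239.3), dowels at (283.1,231.7) and (313.1,232.7).

```bash
cat > m.py <<'E'
from h import *
def redc(t,u0,u1,v0,v1):
    T=t[v0:v1,u0:u1].astype(float); w=np.clip(T[:,:,2]-T[:,:,:2].max(2)-25,0,None)
    v,u=np.mgrid[v0:v1,u0:u1]; return (u*w).sum()/w.sum(),(v*w).sum()/w.sum()
E
python3 - <<'E'
from m import *
t=cv2.imread("pics/top1.png"); t0=cv2.imread("pics/top0.png")
c=lambda x,y:(262+(x+.5)/8-.5,190+(y+.5)/8-.5)
P=lambda x,y,z:onz("top",*c(x,y),z)
L,R=P(172,337,.036),P(412,345,.036); print("dow",L,R,np.linalg.norm(L-R)); M=(L+R)/2
yaw=-np.arctan2((L-R)[0],(L-R)[1]); print("mid",M,"yaw",yaw)
def Rz(a): return np.array([[np.cos(a),-np.sin(a)],[np.sin(a),np.cos(a)]])
# corners of base top face
C=[P(148,264,.026),P(440,270,.026),P(440,416,.026),P(146,411,.026)]; print("corners",np.round(C,4).tolist(),np.mean(C,0))
# box inner rim
u=redc(t,272,292,232,246); r=onz("top",*u,.026); print("reddot",u,r,"->centre",r[:2]-Rz(yaw)@[-.0245,.0515])
u=redc(t0,378,392,252,264); r=onz("top",*u,.0155); 
d=lambda x,y:(260+(x+.5)/4.4-.5,200+(y+.5)/4.4-.5)
L,R=onz("top",*d(558,228),.013),onz("top",*d(688,241),.013); y2=-np.arctan2((L-R)[0],(L-R)[1])
p1,p2=onz("top",*d(618,231.5),.041),onz("top",*d(649,235.5),.041)
print("top red",u,r,"yaw",y2,"centre",r[:2]-Rz(y2)@[-.0245,.0515],"ports",p1,p2,(p1+p2)/2, -np.arctan2((p1-p2)[0],(p1-p2)[1]))
print("tabtip",P(325,22,.222),"lid top edge ends",P(78,55,.185),P(520,68,.185))
E
```

```text
dow [0.50339169 0.11457098 0.036     ] [0.49943467 0.01754718 0.036     ] 0.09710444875279177
mid [0.50141318 0.06605908 0.036     ] yaw -0.04076143205700294
corners [[0.5341, 0.1239, 0.026], [0.5308, 0.0046, 0.026], [0.4712, 0.0058, 0.026], [0.4741, 0.1252, 0.026]] [0.50256908 0.06488885 0.026     ]
reddot (np.float64(284.2065573770492), np.float64(237.09180327868853)) [0.4865297  0.11083912 0.026     ] ->centre [0.50891071 0.05838352]
top red (np.float64(384.72549019607845), np.float64(258.54901960784315)) [ 0.41480827 -0.21650261  0.0155    ] yaw -0.10702236680020877 centre [ 0.43366696 -0.270325  ] ports [ 0.43429794 -0.25974398  0.041     ] [ 0.43122881 -0.28221039  0.041     ] [ 0.43276337 -0.27097719  0.041     ] -0.13576927675129966
tabtip [0.5992157  0.06305895 0.222     ] lid top edge ends [0.59427776 0.15023258 0.185     ] [ 0.58838693 -0.00976383  0.185     ]
```

```bash
python3 -m crank '[{"linear":[-0.2,-0.36,-0.8],"rotation":[0,0,0]},{"linear":[-0.2,-0.36,-0.8],"rotation":[0,0,0]},{"linear":[-0.2,-0.36,-0.8],"rotation":[0,0,0]},{"linear":[-0.2,-0.36,-0.8],"rotation":[0,0,0]},{"linear":[-0.2,-0.36,-0.8],"rotation":[0,0,0]},{"linear":[-0.2,-0.36,-0.8],"rotation":[0,0,0]},{"linear":[-0.2,-0.33,-0.8],"rotation":[0,0,0]},{"linear":[0,0,-0.8],"rotation":[0,0,0]},{"linear":[0,0,-0.8],"rotation":[0,0,0]},{"linear":[0,0,0],"rotation":[0,0,0]},{"linear":[0,0,0],"rotation":[0,0,0]}]'
python3 - <<'E'
from h import *
t=imaging.read_camera("scene"); cv2.imwrite("pics/g.png",crop(t,370,150,100,75,6))
print(arm.sense()["position"])
E
```

```text
time: 8.05
position: [0.4332, -0.2695, 0.0718]
tool_rot: [[0.994, -0.11, -0.003], [-0.11, -0.994, 0.0], [-0.003, 0.0, -1.0]]
contact_force: [-0.7, -0.4, 0.8]
opening: 0.702
finger_force: 0.0
[ 0.43420511 -0.26967352  0.07285391]
```

View pics/g.png

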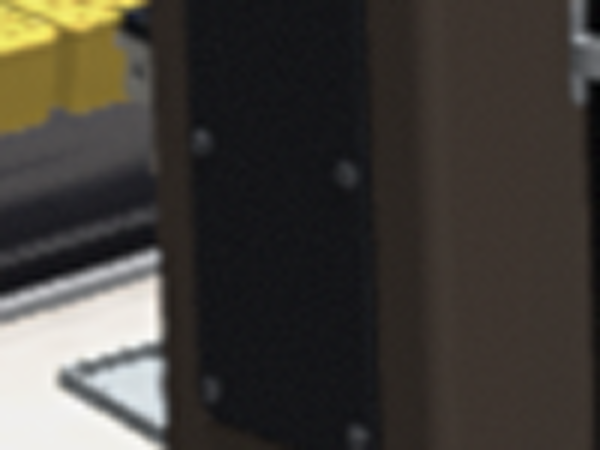

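The arm hides the block in this view, so I'll go by the measurement: descend and grip.

```bash
python3 -m crank '[{"linear":[0,0,-0.7],"rotation":[0,0,0]},{"linear":[0,0,-0.7],"rotation":[0,0,0]},{"linear":[0,0,-0.7],"rotation":[0,0,0]},{"linear":[0,0,0],"rotation":[0,0,0]},{"linear":[0,0,0],"rotation":[0,0,0]}]'; python3 -m crank '[{"linear":[0,0,0],"rotation":[0,0,0]},{"linear":[0,0,0],"rotation":[0,0,0]},{"linear":[0,0,0],"rotation":[0,0,0]},{"linear":[0,0,0],"rotation":[0,0,0]},{"linear":[0,0,0],"rotation":[0,0,0]},{"linear":[0,0,0],"rotation":[0,0,0]},{"linear":[0,0,0],"rotation":[0,0,0]}]' 1 45
```

```text
time: 8.52
position: [0.4344, -0.2695, 0.0207]
tool_rot: [[0.994, -0.11, -0.0], [-0.11, -0.994, -0.0], [-0.0, 0.0, -1.0]]
contact_force: [0.5, 0.4, 1.0]
opening: 0.696
finger_force: 0.0
time: 9.1
position: [0.434, -0.2695, 0.02]
tool_rot: [[0.994, -0.11, 0.0], [-0.11, -0.994, -0.0], [0.0, 0.0, -1.0]]
contact_force: [-0.4, -0.1, 0.6]
opening: 0.231
finger_force: 0.0
```

The opening of 20 mm is less than the block's 40 mm, so something is off. I'll wait and look before lifting.

```bash
python3 -m crank '[{"linear":[0,0,0],"rotation":[0,0,0]},{"linear":[0,0,0],"rotation":[0,0,0]},{"linear":[0,0,0],"rotation":[0,0,0]}]'
python3 - <<'E'
from h import *
t=imaging.read_camera("top"); s=imaging.read_camera("scene"); cv2.imwrite("pics/top2.png",t)
T=t.astype(int); b=(T[:,:,0]>90)&(T[:,:,2]<80)&(T[:,:,0]-T[:,:,2]>50); b[:225]=0;b[290:]=0;b[:,360:440]|=False; b[:,:360]=0;b[:,440:]=0
for st,c,p in blobs(b,3): print("top blue",st,c)
T=s.astype(int); b=(T[:,:,0]>90)&(T[:,:,2]<80)&(T[:,:,0]-T[:,:,2]>50);
for st,c,p in blobs(b,3): print("scene blue",st,c)
q=arm.sense(); print(q["q"],proj("top",(.434,-.2695,.04)),q["opening"],q["finger_force"])
w=(t.min(2)>180)
E
```

```text
time: 9.35
position: [0.434, -0.2694, 0.0198]
tool_rot: [[0.994, -0.11, -0.0], [-0.11, -0.994, 0.0], [-0.0, 0.0, -1.0]]
contact_force: [0.1, -1.4, -0.3]
opening: 0.025
finger_force: 0.0
scene blue [266 156  11   5  15] [270.  158.6]
scene blue [252 201  16  16 121] [258.2231405  208.98347107]
scene blue [148 299   7   5  18] [151.44444444 300.72222222]
scene blue [ 46 321   7  15  73] [ 48.78082192 327.78082192]
scene blue [ 64 335  34  22 102] [ 81.         345.41176471]
[-9.77975230e+00  1.68764455e+01 -3.29925780e+01  1.56163018e-03
 -4.01388963e+01  9.34472831e+01] (np.float64(403.01402024086246), np.float64(252.3058996511976)) 0.005011573237431825 0.0
```

```bash
python3 - <<'E'
from h import *
s=cv2.imread("pics/scene0.png").astype(int)
b=(s[:,:,0]>90)&(s[:,:,2]<80)&(s[:,:,0]-s[:,:,2]>50); b[:,:380]=0
for st,c,p in blobs(b,3): print(st,c,tri(c,(402.6,252.7)))
for p in [(.433,-.27,.028),(.434,-.2695,.02),(.415,-.2165,.0155)]: print(proj("scene",p))
r=(s[:,:,2]-s[:,:,:2].max(2)>30); r[:,:385]=0; r[:195]=0;r[240:]=0;r[:,440:]=0
for st,c,p in blobs(r,1): print("red",st,c,tri(c,(384.72,258.55)))
E
```

```text
[448 182   3   3   5] [449.  182.6] (array([ 0.40096625, -0.27760091,  0.10773473]), np.float64(0.08444058308640331))
[412 201  15  12 103] [420.01941748 206.61165049] (array([ 0.43316414, -0.27197926,  0.02724313]), np.float64(0.0003293093130487854))
(np.float64(419.6593973146478), np.float64(206.55611013902384))
(np.float64(418.99481803174706), np.float64(208.97666935587202))
(np.float64(410.4543325086215), np.float64(217.48246530519617))
red [409 218   3   2   4] [410.   218.25] (array([ 0.41535568, -0.21653737,  0.01301491]), np.float64(0.0015883378196905685))
red [385 236   3   3   6] [385.66666667 236.83333333] (array([ 0.43880561, -0.20249722, -0.04716986]), np.float64(0.07579642693585642))
red [433 238   4   2   5] [434.8 238.8] (array([ 0.39416606, -0.25901941, -0.05913525]), np.float64(0.06101330761361593))
```

```bash
python3 -m crank '[{"linear":[0,0,0.8],"rotation":[0,0,0]},{"linear":[0,0,0.8],"rotation":[0,0,0]},{"linear":[0,0,0.8],"rotation":[0,0,0]},{"linear":[0,0.8,0.8],"rotation":[0,0,0]},{"linear":[0.3,0.9,0.8],"rotation":[0,0,0]},{"linear":[0.3,0.9,0.8],"rotation":[0,0,0]},{"linear":[0.3,0.9,0.8],"rotation":[0,0,0]},{"linear":[0.3,0.9,0.8],"rotation":[0,0,0]},{"linear":[0.3,0.9,0.8],"rotation":[0,0,0]},{"linear":[0.3,0.9,0],"rotation":[0,0,0]},{"linear":[0.3,0.9,0],"rotation":[0,0,0]}]' 0.3 45
python3 - <<'E'
from h import *
t=imaging.read_camera("top"); s=imaging.read_camera("scene"); cv2.imwrite("pics/top3.png",t); cv2.imwrite("pics/scene3.png",s)
for n,im in (("top",t),("scene",s)):
    T=im.astype(int); b=(T[:,:,0]>90)&(T[:,:,2]<80)&(T[:,:,0]-T[:,:,2]>50)
    for st,c,p in blobs(b,5): print(n,st,c)
    r=(T[:,:,2]-T[:,:,:2].max(2)>40)
    for st,c,p in blobs(r,1):
        if 372<c[0]<440 and 190<c[1]<270: print(n,"red",st,c)
E
```

```text
time: 10.37
position: [0.4875, -0.0907, 0.2015]
tool_rot: [[0.994, -0.11, 0.003], [-0.11, -0.994, 0.001], [0.003, -0.001, -1.0]]
contact_force: [0.6, -0.8, 0.4]
opening: 0.695
finger_force: 0.0
top [337 100   1   5   5] [337. 102.]
top [ 88 236   8  13  43] [ 91.51162791 241.3255814 ]
top [149 248   8   5  17] [153.47058824 250.11764706]
top [397 248  12   9  73] [401.97260274 252.31506849]
top [ 90 265  22  10  67] [100.98507463 269.8358209 ]
top red [384 258   3   2   5] [384.8 258.6]
scene [266 156  11   5  15] [270.  158.6]
scene [252 201  15  16 118] [258.01694915 209.20338983]
scene [412 201   9  12  48] [416.79166667 205.875     ]
scene [148 299   7   5  18] [151.44444444 300.72222222]
scene [ 46 321   7  15  74] [ 48.81081081 327.7972973 ]
scene [ 64 335  34  22 104] [ 80.91346154 345.5       ]
scene red [410 218   2   1   2] [410.5 218. ]
scene red [382 236   5   2  10] [384.  236.5]
```

The block has not moved, and triangulation confirms it at (0.433,-0.272,0.027). So the gripper itself can't have been where the state says. I'll mark the reported TCP on the current pictures to check.

```bash
python3 - <<'E'
from h import *
t=cv2.imread("pics/top3.png"); s=cv2.imread("pics/scene3.png"); p=arm.sense()["position"]; print(p)
for n,im in (("top",t),("scene",s)):
    u,v=proj(n,p); print(n,u,v); cv2.drawMarker(im,(round(u),round(v)),(0,255,0),0,6,1)
a=crop(t,250,180,190,110,4); b=crop(s,270,110,190,80,4)
o=np.vstack([a,b]); o=cv2.resize(o,None,fx=.78,fy=.78); print(o.shape); cv2.imwrite("pics/i.png",o)
E
```

```text
[ 0.48746097 -0.08963045  0.20021517]
top 356.3023957470066 232.24892415066228
scene 362.74194762215905 157.32636816769846
(593, 593, 3)
```

View pics/i.png

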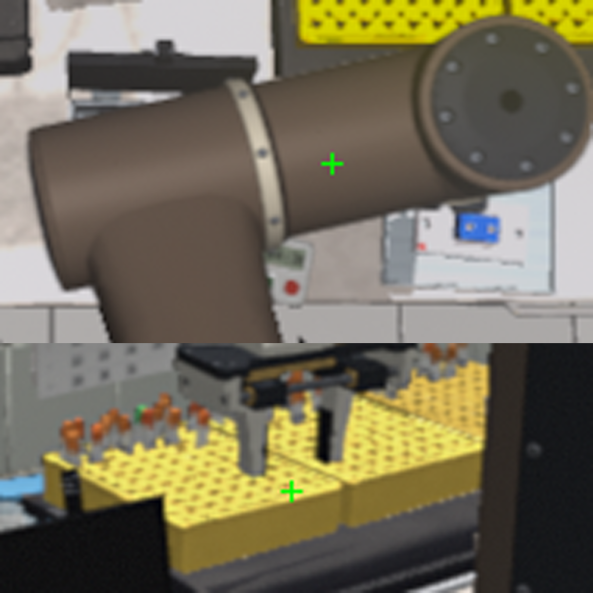

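```bash
python3 - <<'E'
from h import *
print("d scene tips (329,187):",proj("scene",(.44,.0655,.1535)),"circle (316.6,241.7)",[np.round(proj("top",(.44,.0655,z)),1) for z in (.5,.6,.7)])
print("now scene tips",270+291/3.12,110+(466-343)/3.12,proj("scene",(.4875,-.09,.2005)),"circle (413.9,212)",[np.round(proj("top",(.4875,-.09,z)),1) for z in (.5,.6,.7,.8)])
for d in ((.02,0,0),(0,.02,0),(0,0,.02)): print(d,np.array(proj("scene",np.add((.4875,-.09,.2005),d)))-proj("scene",(.4875,-.09,.2005)))
print(arm.sense()["q"],arm.grasp_offset)
E
```

```text
d scene tips (329,187): (np.float64(326.7722715296385), np.float64(193.06530088826273)) circle (316.6,241.7) [array([310.8, 244.6]), array([315.4, 242.1]), array([321.6, 238.7])]
now scene tips 363.2692307692308 149.4230769230769 (np.float64(362.84437241030116), np.float64(157.19287071973417)) circle (413.9,212) [array([384.8, 221.2]), array([399.4, 215.6]), array([418.5, 208.2]), array([444.5, 198.1])]
(0.02, 0, 0) [-4.95109519 -2.13127233]
(0, 0.02, 0) [-5.78574461  1.52344157]
(0, 0, 0.02) [ 0.42442742 -7.15945975]
[ 1.23360865e+01  3.59611349e+00 -2.17846904e+01 -1.50693755e-02
 -6.45488154e+01  7.14773156e+01] 0.0188
```

```bash
python3 - <<'E'
from h import *
print(proj("scene",(.604,.063,.189)))
g=lambda im:(255*(im/255.)**0.45).astype(np.uint8)
t=cv2.imread("pics/top2.png"); e=cv2.imread("pics/e.png")
# finger columns in e: print brightness down columns
for x in (335,345,355,395,405): print(x,[int(v) for v in e[180:300:6,x].mean(1)])
E
```

```text
(np.float64(290.4177619056962), np.float64(160.27465578204857))
335 [117, 115, 114, 104, 99, 101, 96, 92, 92, 91, 93, 93, 98, 130, 137, 113, 83, 72, 53, 29]
345 [119, 116, 116, 116, 117, 117, 117, 118, 118, 117, 114, 112, 113, 96, 86, 85, 87, 85, 73, 81]
355 [120, 116, 103, 99, 99, 99, 88, 56, 60, 100, 100, 100, 97, 74, 82, 88, 90, 89, 88, 93]
395 [116, 116, 118, 118, 119, 117, 117, 117, 116, 115, 114, 120, 158, 100, 79, 85, 89, 90, 91, 47]
405 [119, 113, 98, 91, 107, 118, 126, 126, 121, 140, 181, 188, 165, 158, 94, 79, 87, 88, 81, 33]
```

The scene camera shows the tips about 19 mm above the reported TCP at three different poses, so the fingers closed just above the block. The real tips are reported z + ~0.019. I'll return, touch the plate lightly to confirm this, and back off 4 mm.

```bash
python3 -m crank '[{"linear":[-0.24,-0.806,0],"rotation":[0,0,0]},{"linear":[-0.24,-0.806,0],"rotation":[0,0,0]},{"linear":[-0.24,-0.806,0],"rotation":[0,0,0]},{"linear":[-0.24,-0.806,0],"rotation":[0,0,0]},{"linear":[-0.24,-0.806,-0.2],"rotation":[0,0,0]},{"linear":[-0.24,-0.806,-0.4],"rotation":[0,0,0]},{"linear":[-0.24,-0.806,-0.6],"rotation":[0,0,0]},{"linear":[-0.24,-0.806,-0.8],"rotation":[0,0,0]},{"linear":[-0.24,-0.806,-0.8],"rotation":[0,0,0]},{"linear":[0,0,-0.8],"rotation":[0,0,0]},{"linear":[0,0,-0.8],"rotation":[0,0,0]},{"linear":[0,0,-0.8],"rotation":[0,0,0]}]'
python3 -m crank '[{"linear":[0,0,-0.8],"rotation":[0,0,0]},{"linear":[0,0,-0.8],"rotation":[0,0,0]},{"linear":[0,0,-0.5],"rotation":[0,0,0]},{"linear":[0,0,-0.2],"rotation":[0,0,0]},{"linear":[0,0,0],"rotation":[0,0,0]},{"linear":[0,0,0],"rotation":[0,0,0]}]'
```

```text
time: 11.47
position: [0.4317, -0.2741, 0.0688]
tool_rot: [[0.994, -0.112, -0.0], [-0.112, -0.994, 0.0], [-0.0, -0.0, -1.0]]
contact_force: [-0.6, -0.6, -0.4]
opening: 0.7
finger_force: 0.0
time: 11.97
position: [0.4326, -0.2736, 0.0127]
tool_rot: [[0.994, -0.11, -0.0], [-0.11, -0.994, -0.0], [-0.0, 0.0, -1.0]]
contact_force: [0.6, -0.8, 1.2]
opening: 0.701
finger_force: 0.0
```

```bash
for i in 1 2 3 4; do python3 -m crank '[{"linear":[0,0,-0.08],"rotation":[0,0,0]},{"linear":[0,0,-0.08],"rotation":[0,0,0]},{"linear":[0,0,0],"rotation":[0,0,0]}]' | egrep "pos|contact"; done
```

```text
position: [0.4328, -0.2733, 0.0088]
contact_force: [-0.8, 0.5, 0.0]
position: [0.4323, -0.2732, 0.0041]
contact_force: [0.2, -0.1, -0.6]
position: [0.4322, -0.2732, -0.0001]
contact_force: [-0.5, -0.5, 0.3]
position: [0.4322, -0.2732, -0.0041]
contact_force: [0.7, 0.2, 1.2]
```

```bash
for i in 1 2 3 ; do python3 -m crank '[{"linear":[0,0,-0.06],"rotation":[0,0,0]},{"linear":[0,0,0],"rotation":[0,0,0]},{"linear":[0,0,0],"rotation":[0,0,0]}]' | egrep "pos|contact"; done
```

```text
position: [0.4325, -0.2733, -0.0052]
contact_force: [-0.7, 0.6, 0.2]
position: [0.4324, -0.2733, -0.0067]
contact_force: [-0.3, 0.4, 0.6]
position: [0.4326, -0.2733, -0.0069]
contact_force: [-4.0, 3.0, 15.2]
```

Contact came at reported z≈-0.0066, so the tips are 21.5 mm above the reported TCP. I'll rise about 4 mm and grip.

```bash
python3 -m crank '[{"linear":[0,0.05,0.22],"rotation":[0,0,0]},{"linear":[0,0,0],"rotation":[0,0,0]}]'|egrep "pos|contact"; python3 -m crank '[{"linear":[0,0,0],"rotation":[0,0,0]},{"linear":[0,0,0],"rotation":[0,0,0]},{"linear":[0,0,0],"rotation":[0,0,0]},{"linear":[0,0,0],"rotation":[0,0,0]},{"linear":[0,0,0],"rotation":[0,0,0]},{"linear":[0,0,0],"rotation":[0,0,0]},{"linear":[0,0,0],"rotation":[0,0,0]},{"linear":[0,0,0],"rotation":[0,0,0]}]' 1 45
```

```text
position: [0.4331, -0.2721, -0.0017]
contact_force: [0.4, 0.2, 0.5]
time: 14.55
position: [0.4323, -0.272, -0.0028]
tool_rot: [[0.994, -0.11, -0.0], [-0.11, -0.994, 0.0], [-0.0, -0.0, -1.0]]
contact_force: [0.2, 0.3, -2.4]
opening: 0.453
finger_force: 45.0
```

The block is gripped (opening 39.9 mm, with no side load). I'll lift and carry it to above the base.

```bash
python3 -m crank '[{"linear":[0,0,0.3],"rotation":[0,0,0]},{"linear":[0,0,0.6],"rotation":[0,0,0]},{"linear":[0,0,0.8],"rotation":[0,0,0]},{"linear":[0,0,0.8],"rotation":[0,0,0]},{"linear":[0,0,0.8],"rotation":[0,0,0]},{"linear":[0,0,0.8],"rotation":[0,0,0]},{"linear":[0,0,0.5],"rotation":[0,0,0]},{"linear":[0,0,0],"rotation":[0,0,0]}]'
python3 -m crank '[{"linear":[0.184,0.5,0],"rotation":[0,0,0.066]},{"linear":[0.23,0.9,0],"rotation":[0,0,0.066]},{"linear":[0.23,0.9,0],"rotation":[0,0,0.066]},{"linear":[0.23,0.9,0],"rotation":[0,0,0.066]},{"linear":[0.23,0.9,0],"rotation":[0,0,0.066]},{"linear":[0.23,0.9,0],"rotation":[0,0,0.066]},{"linear":[0.23,0.9,0],"rotation":[0,0,0.066]},{"linear":[0.23,0.9,0],"rotation":[0,0,0.066]},{"linear":[0.23,0.9,0],"rotation":[0,0,0.066]},{"linear":[0.23,0.9,0],"rotation":[0,0,0.066]},{"linear":[0.23,0.9,0],"rotation":[0,0,0.066]},{"linear":[0.23,0.9,0],"rotation":[0,0,0.066]}]'
python3 -m crank '[{"linear":[0.05,0.9,0],"rotation":[0,0,0]},{"linear":[0,0.9,0],"rotation":[0,0,0]},{"linear":[0,0.7,0],"rotation":[0,0,0]},{"linear":[0,0.55,0],"rotation":[0,0,0]},{"linear":[0,0,0],"rotation":[0,0,0]},{"linear":[0,0,0],"rotation":[0,0,0]},{"linear":[0,0,0],"rotation":[0,0,0]}]'
```

```text
time: 15.22
position: [0.4343, -0.2727, 0.1158]
tool_rot: [[0.994, -0.11, 0.005], [-0.11, -0.994, -0.002], [0.005, 0.001, -1.0]]
contact_force: [0.7, -0.8, -2.4]
opening: 0.452
finger_force: 45.0
time: 16.22
position: [0.4999, -0.011, 0.1118]
tool_rot: [[1.0, -0.027, -0.001], [-0.027, -1.0, -0.0], [-0.001, 0.0, -1.0]]
contact_force: [0.1, -0.4, -1.8]
opening: 0.455
finger_force: 45.0
time: 16.8
position: [0.5011, 0.0638, 0.1119]
tool_rot: [[1.0, -0.028, -0.001], [-0.028, -1.0, -0.0], [-0.001, 0.0, -1.0]]
contact_force: [-0.1, -1.0, -2.0]
opening: 0.45
finger_force: 45.0
```

```bash
python3 - <<'E'
from h import *
s=imaging.read_camera("scene"); t=imaging.read_camera("top"); cv2.imwrite("pics/s4.png",s); cv2.imwrite("pics/t4.png",t)
e=np.array([.5011-.0245+.0014,.0638+.0515+.0007,.1297]); 
for n,im in (("scene",s),("top",t)):
    u,v=proj(n,e); print(n,"expect",u,v)
    T=im.astype(int); r=(T[:,:,2]-T[:,:,:2].max(2)>40)
    for st,c,p in blobs(r,1):
        if abs(c[0]-u)<12 and abs(c[1]-v)<12: print("red",st,c, onz(n,*c,.1297)-e)
    b=(T[:,:,0]>80)&(T[:,:,2]<80)&(T[:,:,0]-T[:,:,2]>45)
    for st,c,p in blobs(b,3):
        if abs(c[0]-u)<40 and abs(c[1]-v)<25: print("blue",st,c)
    print("blk",proj(n,(.5011,.0638,.1429)))
E
```

```text
scene expect 301.26392412271105 201.33648235830353
red [301 201   1   2   2] [301.  201.5] [-4.16797600e-04  1.10444375e-03  2.77555756e-17]
blue [309 182  13  14 139] [314.58992806 188.74820144]
blk (np.float64(312.6644393973058), np.float64(188.71819029737733))
top expect 283.1843594297294 237.7135691511577
blk (np.float64(300.75411306992197), np.float64(229.52447006068576))
```

The red dot shows within 1 mm of where it should be. I'll lower it.

```bash
python3 -m crank '[{"linear":[0.02,0,-0.4],"rotation":[0,0,0]},{"linear":[0,0,-0.5],"rotation":[0,0,0]},{"linear":[0,0,-0.5],"rotation":[0,0,0]},{"linear":[0,0,-0.5],"rotation":[0,0,0]},{"linear":[0,0,-0.5],"rotation":[0,0,0]},{"linear":[0,0,-0.4],"rotation":[0,0,0]},{"linear":[0,0,0],"rotation":[0,0,0]},{"linear":[0,0,0],"rotation":[0,0,0]}]' | egrep "pos|contact"
for i in 1 2 3; do python3 -m crank '[{"linear":[0,0,-0.1],"rotation":[0,0,0]},{"linear":[0,0,0],"rotation":[0,0,0]},{"linear":[0,0,0],"rotation":[0,0,0]}]' | egrep "pos|contact";done
```

```text
position: [0.5017, 0.0637, 0.0417]
contact_force: [0.4, 0.0, -1.4]
position: [0.5024, 0.0644, 0.0403]
contact_force: [0.5, 0.2, -2.3]
position: [0.5021, 0.0642, 0.0374]
contact_force: [-0.3, 0.2, -2.2]
position: [0.5019, 0.0641, 0.0347]
contact_force: [0.2, 0.7, -1.5]
```

```bash
for i in 1 2 3; do python3 -m crank '[{"linear":[0,0,-0.1],"rotation":[0,0,0]},{"linear":[0,0,0],"rotation":[0,0,0]},{"linear":[0,0,0],"rotation":[0,0,0]}]' | egrep "pos|contact";done; python3 -c "
from plant import arm;print(arm.sense()['torque'])"
```

```text
position: [0.502, 0.0642, 0.0322]
contact_force: [0.9, -0.2, -1.6]
position: [0.5027, 0.065, 0.03]
contact_force: [-0.1, 4.5, -0.5]
position: [0.5027, 0.0655, 0.0272]
contact_force: [-0.5, 8.3, -3.5]
[ 3.43951432  0.06542165 -0.14868277]
```

The dowels have entered the bores with side load Fy=+8 N. I'll shift +y by 2 mm to relieve it and continue.

```bash
python3 -m crank '[{"linear":[0,0.08,0],"rotation":[0,0,0]},{"linear":[0,0,0],"rotation":[0,0,0]},{"linear":[0,0,0],"rotation":[0,0,0]}]' | egrep "pos|contact"; for i in 1 2; do python3 -m crank '[{"linear":[0,0,-0.08],"rotation":[0,0,0]},{"linear":[0,0,0],"rotation":[0,0,0]},{"linear":[0,0,0],"rotation":[0,0,0]}]' | egrep "pos|contact";done; python3 -c "
from plant import arm;print(arm.sense()['torque'])"
```

```text
position: [0.5021, 0.0661, 0.0273]
contact_force: [0.1, 2.2, -2.9]
position: [0.5021, 0.0661, 0.0252]
contact_force: [1.6, 0.9, -2.4]
position: [0.5023, 0.0661, 0.0237]
contact_force: [0.1, -0.0, 3.3]
[-0.08703075  0.12528516  0.01845268]
```

```bash
for i in 1 2 3 4; do python3 -m crank '[{"linear":[0,0,-0.05],"rotation":[0,0,0]},{"linear":[0,0,0],"rotation":[0,0,0]},{"linear":[0,0,0],"rotation":[0,0,0]}]' | egrep "pos|contact|open";done; python3 -c "
from plant import arm;print(arm.sense()['torque'])"
```

```text
position: [0.5023, 0.0661, 0.0226]
contact_force: [-1.4, -0.9, 7.5]
opening: 0.451
position: [0.5023, 0.0661, 0.0215]
contact_force: [-1.3, 1.2, 8.2]
opening: 0.449
position: [0.5023, 0.0661, 0.0205]
contact_force: [-3.1, 0.0, 10.5]
opening: 0.451
position: [0.5023, 0.0661, 0.02]
contact_force: [-7.0, -0.1, 20.6]
opening: 0.45
[ 0.04163424  2.3149221  -0.06572553]
```

The force is rising steeply at z=0.020, so the faces are meeting. I'll relieve the Fx of -7 N and press a little more.

```bash
python3 -m crank '[{"linear":[-0.05,0,0],"rotation":[0,0,0]},{"linear":[0,0,0],"rotation":[0,0,0]},{"linear":[0,0,0],"rotation":[0,0,0]}]' 1 60| egrep "pos|contact"; for i in 1 2; do python3 -m crank '[{"linear":[0,0,-0.04],"rotation":[0,0,0]},{"linear":[0,0,0],"rotation":[0,0,0]},{"linear":[0,0,0],"rotation":[0,0,0]}]' | egrep "pos|contact|open|tool";python3 -c "
from plant import arm;print(arm.sense()['torque'])";done
```

```text
position: [0.5023, 0.0662, 0.02]
contact_force: [-1.6, -2.7, 15.2]
position: [0.5023, 0.0662, 0.02]
tool_rot: [[1.0, -0.026, 0.003], [-0.026, -1.0, 0.0], [0.003, -0.0, -1.0]]
contact_force: [-5.1, -3.6, 26.9]
opening: 0.453
[-0.9492741   1.91390548 -0.06063826]
position: [0.5024, 0.0661, 0.0199]
tool_rot: [[1.0, -0.026, 0.003], [-0.026, -1.0, 0.0], [0.003, -0.0, -1.0]]
contact_force: [-9.2, -2.5, 38.9]
opening: 0.454
[-0.83068943  3.58123128 -0.10704279]
```

```bash
python3 -m crank '[{"linear":[-0.07,-0.02,0],"rotation":[0,0,0]},{"linear":[0,0,0],"rotation":[0,0,0]},{"linear":[0,0,0],"rotation":[0,0,0]},{"linear":[0,0,0],"rotation":[0,0,0]},{"linear":[0,0,0],"rotation":[0,0,0]},{"linear":[0,0,0],"rotation":[0,0,0]}]'; python3 - <<'E'
from h import *
print(arm.sense()['torque']); t=imaging.read_camera("top"); s=imaging.read_camera("scene"); g=lambda im:(255*(im/255.)**0.6).astype(np.uint8)
a=crop(g(t),255,180,75,70,5.3);b=crop(g(s),260,130,75,70,5.3); cv2.imwrite("pics/z.png",np.hstack([a,b]))
E
```

```text
time: 22.07
position: [0.5024, 0.0662, 0.02]
tool_rot: [[1.0, -0.026, 0.006], [-0.026, -1.0, 0.001], [0.006, -0.001, -1.0]]
contact_force: [-1.9, -3.3, 32.0]
opening: 0.454
finger_force: 60.0
[-1.42003761  0.96237527 -0.15575945]
```

View pics/z.png

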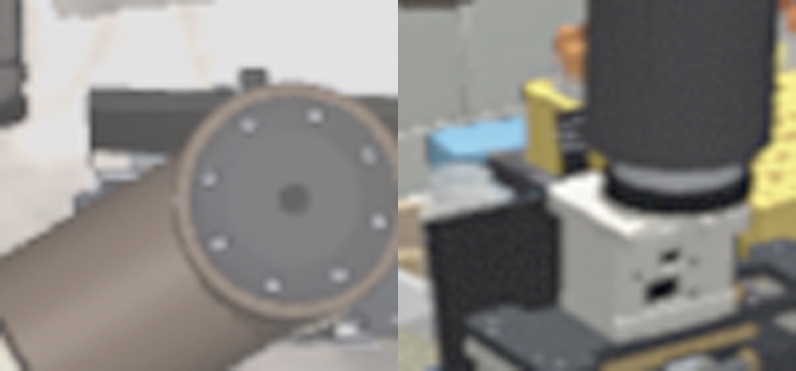

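The lid is still leaning back (tab at v≈194). The top is seated with a hard stop at the home height, about 32 N pressed and small side load. Handing in.

```bash
python3 -c "
from plant import arm;print(arm.finish_job())"
```

```text
the job is handed in; nothing more can be done
None
```

I folded the lid back to its stop, set the chamber top on both dowels and handed the job in while still pressing it home with about 32 N; the simulator returned no verdict, and the arm hid the closed halves from both cameras, so seating is judged from height and force.

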